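# Stand each round-bottom flask on the cork ring of its size

### The arm

A 7-joint arm with a two-finger parallel gripper is mounted at the origin on a cart in front of the work surface, level with it; the furniture and walls round the work are solid. World frame = base frame: x ahead of the robot, y to its left, z up, the work surface at z = 0. Lengths are in mm, angles in rad, forces in N, time in s.
With the tool pointing down it reaches from about 425 to 825 mm from the base axis. Payload 3.6 kg.
Tool frame: the origin (TCP) lies between the finger pads, 19 mm behind the fingertips; this is the grasp point; x points along the fingers, y is the direction in which the jaws open and shut, and the axes are right-handed (so a half turn about x gives the same grasp; the last joint's range is limited). The gripper opens to 93 mm and grips with 3 to 60 N. Pads are 15 mm wide; open, the fingers measure 128 mm over their backs; the gripper's body (75 mm by 188 mm) begins 65 mm behind the grasp point.
Start: joints at [-1.165, 0.615, -0.013, 1.423, 0.008, 1.103, -0.04], TCP at [271.994, 590.324, 237.44] pointing down, gripper open.
Joint ranges: [-3.12, 3.12], [-0.3, 2.06], [-1.34, 1.32], [0.26, 2.42], [-1.36, 4.5], [0.01, 1.98], [-2.84, 2.84]. Speed limits (rad/s): [2.79, 2.79, 3.14, 3.14, 3.14, 3.14, 3.14].

### API

Orientations are given as a unit quaternion [w, x, y, z].
In Python, from station import ctrl gives the robot as it stands. Calls block until the motion is done:
- ctrl.move_pose(position, orientation): joint-space move of the TCP to a pose.
- ctrl.move_straight(position, rot=None, velocity=150): straight line of the TCP; rot=None keeps the orientation; velocity is the mean speed in mm/s.
- ctrl.goto_joints(angles): joint-space move.
- ctrl.command_gripper(opening, f_grip=None): finger opening in mm; f_grip is the grip in N (None keeps the last); returns when the fingers have stopped.
- ctrl.hold(seconds).
- ctrl.solve_ik(position, orientation): joint angles nearest the present ones, or None.
- ctrl.get_state(): the state.
- ctrl.read_camera(name): name is "scene" or "top" or "wrist"; returns a dict with "frame" (400x640x3 uint8, red, green, blue), "mtx" (3x3 intrinsics, pixels), "pose" (4x4, takes a point from camera to world coordinates); the wrist camera has in their place "hand_eye" (4x4, takes a point from camera to tool coordinates, whose origin is the TCP and whose axes are the tool frame's). Camera axes: x right, y down, z forward; pixel columns grow to the right and rows downward; lengths in mm; the calibration is good to about 2 mm. The wrist camera is an equidistant fisheye: a pixel r from the principal point sees the ray r / f radians off the axis. A picture is of the moment at which its call begins: read the wrist's pose just before it. There is no depth.
A pose or a line that the arm cannot do raises ctrl.PlanningError and nothing moves.
- ctrl.close_job(): hands the job in, once; it reports no verdict.
The state is a dict: "t": time; "qpos": joint angles; "dq": joint speeds; "tau": joint torques, N m; "position": TCP position; "ee_rot": TCP orientation; "force": force on the tool from outside, world axes, zero at the start; "ft_torque": the same for the moment, N m; "opening": finger opening in mm.
Only numpy, scipy, OpenCV 4.12 (cv2) and the standard library are available. Lean on these libraries where they do the work, as an engineer would, in place of code of your own. Each camera call takes 0.05 s, during which the arm holds its last target. There are 200 camera calls.

### The job

The four stoppered round-bottom flasks cannot stand on the bench by themselves: take each out of the grey transfer tray and stand it upright on the cork ring of its own size - the smallest flask on the smallest ring, the next on the next, up to the largest flask on the largest ring. Set the glass down gently rather than dropping it, let every flask go, and leave the measuring cylinder with the blue foot standing where it is.

Things in the scene. Friction and masses are not known exactly. Their poses are not given: they have to be found in the camera images.
- flask_250: Largest flask: clear glass round-bottom flask, bulb 85 mm in diameter, straight neck 30 mm in diameter, fixed red stopper. Origin at the lowest point of the bulb, z axis up the neck; top of stopper 130 mm above the origin. Round about its axis, so any yaw will do: grip neck or stopper from above, TCP 95 to 120 mm above the origin. About 0.16 kg. Starts upright in one of the tray's seats.
- flask_100: Second largest flask: the same shape with a bulb 67 mm in diameter, neck 26 mm in diameter, blue stopper. Origin at the lowest point of the bulb, z axis up along the neck; the top of the stopper is 120 mm above the origin; grip from above with the TCP 92 to 110 mm above the origin. About 0.11 kg. At the start upright in one of the tray's seats.
- flask_50: Third flask: the same shape with a bulb 55 mm in diameter, neck 22 mm in diameter, green stopper. Origin at the lowest point of the bulb, z axis up along the neck; the top of the stopper is 114 mm above the origin; grip from above with the TCP 86 to 105 mm above the origin. About 0.08 kg. At the start upright in one of the tray's seats.
- flask_25: Smallest flask: the same shape with a bulb 45 mm in diameter, neck 19 mm in diameter, yellow stopper. Origin at the lowest point of the bulb, z axis up along the neck; the top of the stopper is 111 mm above the origin; grip from above with the TCP 83 to 102 mm above the origin. About 0.06 kg. At the start upright in one of the tray's seats.
- ring_250: Largest cork ring, lying loose and flat on the bench, for the largest flask: outer diameter 92 mm, hole 66 mm, 28 mm high. Origin at the centre of its underside, z axis up. The bulb rests on the upper edge of the hole; seated, the flask's origin is 12.3 mm above the ring's, on its axis. Under a bulb set down off-centre the light ring slides into line.
- ring_100: Second largest cork ring, loose: outer diameter 79 mm, hole 52 mm, 24 mm high. Origin at the centre of its underside. Seated, the origin of the second largest flask is 11.6 mm above the ring's origin.
- ring_50: Third cork ring, loose: outer diameter 66 mm, hole 43 mm, 20 mm high. Origin at the centre of its underside. Seated, the origin of the third flask is 9.6 mm above the ring's origin.
- ring_25: Smallest cork ring, loose: outer diameter 53 mm, hole 35 mm, 17 mm high. Origin at the centre of its underside. Seated, the origin of the smallest flask is 8.6 mm above the ring's origin.
- tray: Grey square transfer tray, 168 x 168 mm, fixed, 32 mm high at its lip, with four black rubber seats (centres 41 mm either side of its centre along its x and y) whose upper edges, 34 mm above the bench, carry the bulbs. Any flask may stand in any seat; lift it straight up. Origin at the centre of its underside. Bottle baskets and foil heaps up to 150 mm high lie between tray and rings.
- cylinder: Bystander: slim measuring cylinder, clear glass tube 24 mm in diameter on a blue foot 47 mm wide, 149 mm tall, standing loose near the rings; it must stay where it stands. Origin at the centre of its underside.

How it is judged:
By the outcome, as a careful person would: the job done as asked, in the order asked, and still so for the second after the job is handed in, with the robot touching nothing.
It also fails if it takes over 134 s, if anything falls off the work surface, if the arm or the gripper's body presses on something with over 40 N, if the wrist force passes 120 N, or if a joint passes its speed limit or range.

## Working session

There is one attempt and no reset: what is moved stays moved. The work goes in short steps, each a Python script; the robot and the scene stay as the last script left them, time stands still between calls to the robot, and variables do not carry over. Pictures are saved under pics/ and viewed, on a budget of 14 in all, crops included, one or two more only if the job needs it, and the job is handed in when it is done.

```bash
ls; mkdir -p pics; python3 - <<'E'
from station import ctrl
import cv2, numpy as np
s=ctrl.get_state(); print({k:np.round(v,3).tolist() for k,v in s.items()})
for n in("scene","top","wrist"):
    r=ctrl.read_camera(n); cv2.imwrite(f"pics/{n}0.png",r["frame"][:,:,::-1])
    print(n,{k:np.round(v,3).tolist() for k,v in r.items() if k!="frame"})
E
```

```text
pics
{'t': 0.0, 'qpos': [-1.165, 0.616, -0.013, 1.425, 0.008, 1.103, -0.04], 'dq': [0.0, 0.001, 0.0, -0.002, -0.001, 0.0, 0.0], 'tau': [-0.0, -45.892, 0.209, -16.575, -0.061, 0.02, 0.0], 'position': [271.733, 589.652, 236.281], 'ee_rot': [0.691, 0.151, 0.691, -0.152], 'force': [-0.646, 0.559, -0.113], 'ft_torque': [0.011, -0.013, 0.033], 'opening': 92.634}
scene {'mtx': [[409.569, 0.0, 324.343], [0.0, 409.569, 199.708], [0.0, 0.0, 1.0]], 'pose': [[0.517, -0.548, 0.658, -383.776], [-0.856, -0.347, 0.383, -514.934], [0.019, -0.761, -0.648, 963.684], [0.0, 0.0, 0.0, 1.0]]}
top {'mtx': [[463.508, 0.0, 314.106], [0.0, 463.508, 203.806], [0.0, 0.0, 1.0]], 'pose': [[-0.023, -0.997, 0.07, 469.8], [-1.0, 0.022, -0.008, 56.399], [0.007, -0.07, -0.998, 1397.394], [0.0, 0.0, 0.0, 1.0]]}
wrist {'mtx': [[309.707, 0.0, 322.836], [0.0, 309.707, 196.211], [0.0, 0.0, 1.0]], 'hand_eye': [[0.001, -0.254, 0.967, -146.864], [1.0, 0.001, -0.0, -1.427], [-0.001, 0.967, 0.254, -70.873], [0.0, 0.0, 0.0, 1.0]]}
```

View pics/top0.png

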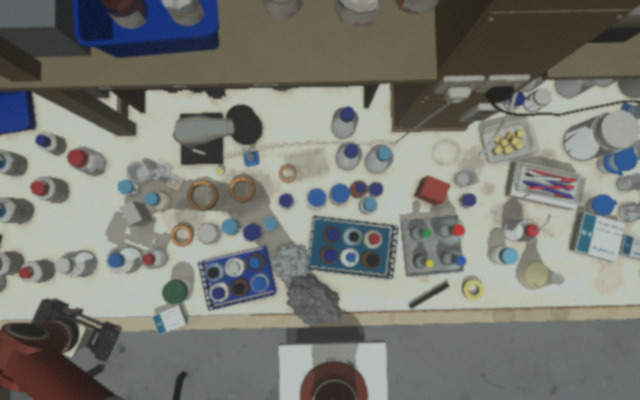

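View pics/scene0.png

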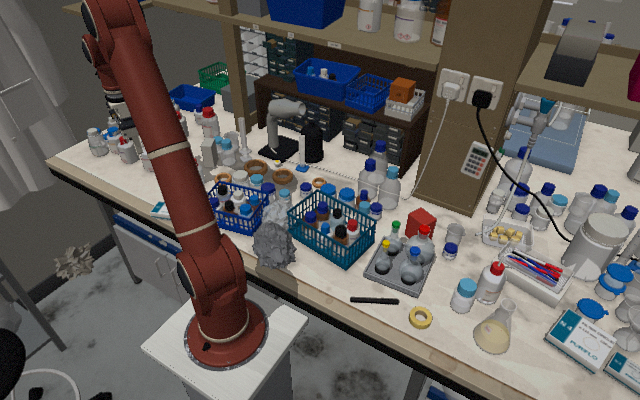

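```bash
cat > h.py <<'E'
from station import ctrl
import cv2, numpy as np
from scipy.spatial.transform import Rotation as R
def Rm(q): return R.from_quat(q,scalar_first=True).as_matrix()
def ray(c,px,st=None):
    """camera centre and ray directions (world) of pixels"""
    px=np.atleast_2d(px).astype(float); K=c["mtx"]
    d=np.c_[(px[:,0]-K[0,2])/K[0,0],(px[:,1]-K[1,2])/K[1,1]]
    if "hand_eye" in c:
        th=np.linalg.norm(d,axis=1); s=np.sinc(th/np.pi)
        v=np.c_[d*s[:,None],np.cos(th)]
        T=np.eye(4);T[:3,:3]=Rm(st["ee_rot"]);T[:3,3]=st["position"]; T=T@c["hand_eye"]
    else: v=np.c_[d,np.ones(len(d))]; T=np.array(c["pose"])
    return T[:3,3],v@T[:3,:3].T
def at_z(c,px,z,st=None):
    o,v=ray(c,px,st); return o+v*((z-o[2])/v[:,2])[:,None]
def project(c,P,st=None):
    P=np.atleast_2d(P).astype(float)
    if "hand_eye" in c:
        T=np.eye(4);T[:3,:3]=Rm(st["ee_rot"]);T[:3,3]=st["position"]; T=T@c["hand_eye"]
    else: T=np.array(c["pose"])
    v=(P-T[:3,3])@T[:3,:3]; K=c["mtx"]
    if "hand_eye" in c:
        rho=np.hypot(v[:,0],v[:,1]); th=np.arctan2(rho,v[:,2]); d=v[:,:2]*(th/rho)[:,None]
    else: d=v[:,:2]/v[:,2:]
    return d*K[0,0]+K[:2,2]
def down(a):
    """tool x down, jaw axis y at world angle a"""
    y=np.array([np.cos(a),np.sin(a),0]);x=np.array([0,0,-1.]);z=np.cross(x,y)
    return R.from_matrix(np.c_[x,y,z]).as_quat(scalar_first=True)
def snap(n,name):
    st=ctrl.get_state(); c=ctrl.read_camera(n); cv2.imwrite(f"pics/{name}.png",c["frame"][:,:,::-1])
    np.savez(f"pics/{name}.npz",**{k:v for k,v in c.items()},position=st["position"],ee_rot=st["ee_rot"]); return c,st
def load(name):
    d=dict(np.load(f"pics/{name}.npz")); return d,d
E
python3 - <<'E'
from h import *
c,st=snap("top","top1")
f=c["frame"][:,:,::-1]
a=cv2.resize(f[150:270,110:310],None,fx=4,fy=4,interpolation=cv2.INTER_CUBIC)
cv2.imwrite("pics/t_rings.png",a)
for n,p in dict(A=(203,192),B=(242,188),C=(182,234),D=(288,172),tray=(433,243),basket1=(353,247),basket2=(237,277),heap=(303,280)).items():
    P=at_z(c,p,20)[0];print(n,P.round(),np.hypot(*P[:2]).round())
E
```

```text
A [609. 375.  20.] 715.0
B [618. 259.  20.] 670.0
C [485. 438.  20.] 653.0
D [663. 121.  20.] 674.0
tray [ 442. -305.   20.] 537.0
basket1 [435. -68.  20.] 440.0
basket2 [355. 276.  20.] 450.0
heap [342.  82.  20.] 352.0
```

View pics/t_rings.png

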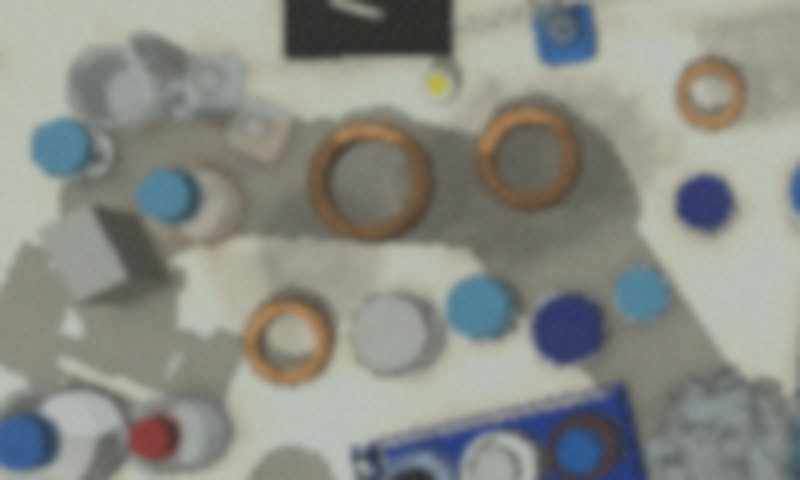

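```bash
python3 - <<'E'
from h import *
st=ctrl.get_state(); p=st["position"]
print(Rm(st["ee_rot"]).round(2).tolist())
best=None
for a in np.linspace(-np.pi,np.pi,16,endpoint=False):
    q=ctrl.solve_ik([570,290,330],down(a)); 
    if q is not None: print(round(a,2),np.round(q,2))
ctrl.move_straight([p[0],p[1],330],velocity=250)
# keep the same joint7 attitude: radial
Y=Rm(st["ee_rot"])[:,1]; a=np.arctan2(Y[1],Y[0]) - np.arctan2(p[1],p[0])+np.arctan2(290,570)
ctrl.move_pose([570,290,330],down(a))
c,s=snap("wrist","w_rings"); print(s["t"],s["position"],a)
f=c["frame"][:,:,::-1]
cv2.imwrite("pics/w_rings_b.png",cv2.resize(f,(800,500),interpolation=cv2.INTER_CUBIC))
E
```

```text
[[-0.0, 0.42, 0.91], [-0.0, 0.91, -0.42], [-1.0, -0.0, -0.0]]
-3.14 [-0.23  0.57 -0.5   1.3   0.27  1.34  2.42]
-2.75 [-0.18  0.59 -0.6   1.29  0.33  1.35  2.76]
-2.36 [-1.04  0.74  1.13  1.33 -0.66  1.47 -2.31]
-1.96 [-0.93  0.64  0.83  1.32 -0.46  1.38 -2.08]
-1.57 [-0.89  0.61  0.73  1.32 -0.4   1.36 -1.74]
-1.18 [-0.84  0.59  0.62  1.32 -0.34  1.34 -1.4 ]
-0.79 [-0.79  0.57  0.52  1.32 -0.28  1.32 -1.06]
-0.39 [-0.73  0.56  0.41  1.31 -0.22  1.31 -0.71]
0.0 [-0.68  0.55  0.31  1.31 -0.16  1.31 -0.37]
0.39 [-0.62  0.54  0.21  1.31 -0.11  1.3  -0.02]
0.79 [-0.56  0.54  0.11  1.31 -0.06  1.3   0.33]
1.18 [-0.51  0.53  0.    1.31 -0.    1.3   0.67]
1.57 [-0.46  0.54 -0.08  1.3   0.04  1.3   1.03]
1.96 [-0.4   0.54 -0.18  1.3   0.1   1.31  1.38]
2.36 [-0.34  0.55 -0.29  1.3   0.15  1.32  1.72]
2.75 [-0.29  0.56 -0.39  1.3   0.21  1.33  2.07]
2.275 [568.81653312 292.39104111 329.8213017 ] 0.47064826520758846
```

View pics/w_rings_b.png

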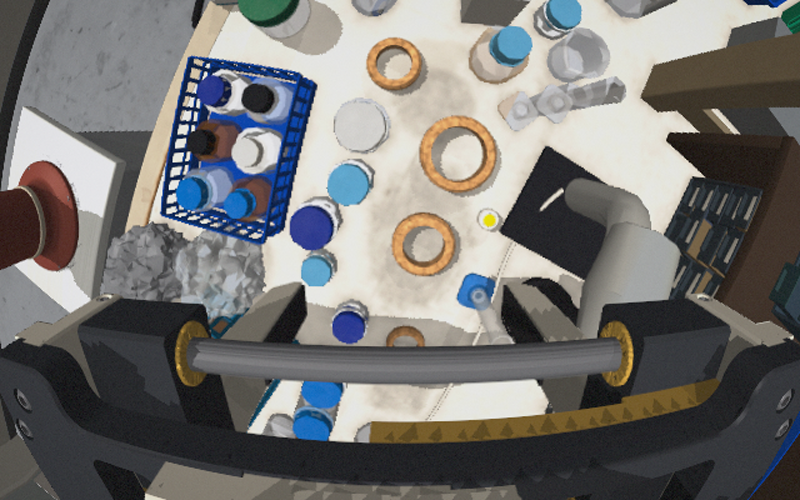

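```bash
cat >> h.py <<'E'
def fit_solid(c,st,mask,px,profile,it=6):
    """xy of an upright solid of revolution [(radius,z)..] from the centroid of its filled silhouette in mask at px"""
    n,l=cv2.connectedComponents(mask); y,x=np.nonzero(mask); i=np.argmin(np.hypot(x-px[0],y-px[1])); m=(l==l[y[i],x[i]]).astype(np.uint8)
    hull=cv2.convexHull(cv2.findNonZero(m)); zm=np.mean([p[1] for p in profile])
    cen=lambda h:(lambda M:np.array([M["m10"],M["m01"]])/M["m00"])(cv2.moments(h))
    t=np.linspace(0,2*np.pi,60); cm=cen(hull); P=at_z(c,cm,zm,st)[0]
    for _ in range(it):
        pts=np.vstack([np.c_[P[0]+r*np.cos(t),P[1]+r*np.sin(t),0*t+z] for r,z in profile])
        h=cv2.convexHull(project(c,pts,st).astype(np.float32)); P=P+at_z(c,cm,zm,st)[0]-at_z(c,cen(h),zm,st)[0]
    return P[:2],cv2.contourArea(hull),cv2.contourArea(h)
def cork(c):
    v=cv2.cvtColor(c["frame"],cv2.COLOR_RGB2HSV); m=cv2.inRange(v,(5,90,60),(20,255,255))
    return cv2.morphologyEx(m,cv2.MORPH_CLOSE,np.ones((3,3),np.uint8))
RING={250:(92,28,12.3),100:(79,24,11.6),50:(66,20,9.6),25:(53,17,8.6)}
E
python3 - <<'E'
from h import *
W=load("w_rings"); T=load("top1")
for (c,s),pp in((W,{250:(458,153),100:(424,244),50:(394,64)}),(T,{250:(203,195),100:(242,189),50:(182,235),25:(288,173)})):
    k=.8 if c is W[0] else 1
    for r,p in pp.items():
        D,h,_=RING[r]; print(r,*fit_solid(c,s,cork(c),np.array(p)*k,[(D/2,0),(D/2,h)]))
print("cyl", at_z(*[W[0]],np.array((473,290))*.8,5,W[1])[0], at_z(T[0],(251,158),5)[0])
print("tops y cap",at_z(W[0],np.array((488,220))*.8,50,W[1])[0])
# move to tray
ctrl.move_pose([440,-220,330],down(np.pi/2+0.2))
c,s=snap("wrist","w_tray"); print(s["t"],s["position"],s["qpos"].round(2) if hasattr(s["qpos"],'round') else s["qpos"])
cv2.imwrite("pics/w_tray_b.png",cv2.resize(c["frame"][:,:,::-1],(800,500),interpolation=cv2.INTER_CUBIC))
E
```

```text
250 [595.40098851 375.45664369] 2888.5 3108.013821325847
100 [611.18493108 258.53902213] 1960.5 2168.46644321084
50 [478.61192542 438.1099982 ] 1401.0 1579.2109611060878
250 [600.48185853 378.63118651] 641.0 813.1582176772645
100 [616.34888798 261.23030647] 462.5 580.412394377985
50 [482.63026804 441.30880259] 324.5 427.5720821717987
25 [660.46111358 123.41375747] 181.5 254.8411465792451
cyl [701.28588633 231.5105087    5.        ] [710.36339884 232.55859539   5.        ]
tops y cap [658.49862442 324.8085567   50.        ]
4.2333 [ 440.65795883 -219.14451506  330.03093288] [ 0.29  0.28  0.17  1.72 -0.05  1.14  2.25]
```

View pics/w_tray_b.png

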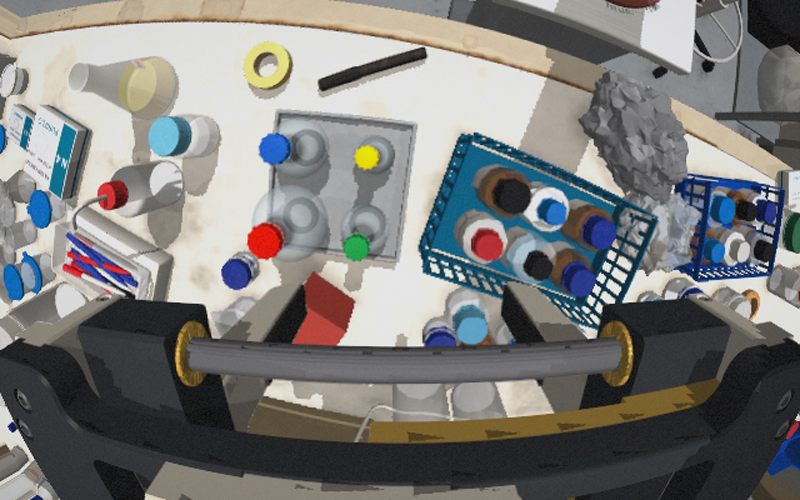

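```bash
cat >> h.py <<'E'
HUE={250:((0,150,90),(8,255,255)),100:((104,150,90),(118,255,255)),50:((45,120,60),(80,255,255)),25:((24,150,120),(34,255,255))}
FL={250:(130,110,30,42.5),100:(120,102,26,33.5),50:(114,97,22,27.5),25:(111,94,19,22.5)}   # top, grip, neck d, bulb R
def blob(c,f,px,rad):
    m=cv2.inRange(cv2.cvtColor(c["frame"],cv2.COLOR_RGB2HSV),*HUE[f]); z=np.zeros_like(m); cv2.circle(z,tuple(int(v) for v in px),int(rad),255,-1); m&=z
    y,x=np.nonzero(m); return np.array([x.mean(),y.mean()]),len(x)
E
python3 - <<'E'
from h import *
c,s=load("w_tray"); k=.8
cor=np.array([(277,110),(416,124),(398,262),(271,246)])*k
P=at_z(c,cor,32,s); print(P.round(1)); print("sides",np.linalg.norm(np.roll(P,-1,0)-P,axis=1).round())
t,_=load("top1")
tp=dict(zip((250,100,50,25),((457,230),(462,260),(426,233),(430,263))))
bp={100:(274,149),25:(368,157),250:(266,241),50:(356,248)}
for f in FL:
    top=30+FL[f][0]; b,n=blob(c,f,np.array(bp[f])*k,16); b2,n2=blob(t,f,tp[f],7)
    print(f,b/k,n,b2,n2)
    for z in(top-25,top-10,top): print("  ",z,at_z(c,b,z,s)[0][:2].round(1),at_z(t,b2,z)[0][:2].round(1))
for n,p in dict(lampR=(640,230),lampL=(575,190),plate=(510,215),jar=(500,40)).items():
    print(n,[at_z(load("w_rings")[0],np.array(p)*k,z,load("w_rings")[1])[0][:2].round() for z in(0,100,200)])
E
```

```text
[[ 354.6 -389.    32. ]
 [ 343.4 -225.6   32. ]
 [ 507.1 -213.3   32. ]
 [ 519.2 -371.4   32. ]]
sides [164. 164. 159. 166.]
250 [264.60136218 240.47676282] 624 [457.71428571 229.88311688] 77
   135 [ 480.7 -346.8] [ 478.1 -344. ]
   150 [ 475.9 -341.8] [ 478.  -339.3]
   160 [ 472.7 -338.5] [ 477.9 -336.1]
100 [274.45362473 148.28891258] 469 [460.15  260.225] 40
   125 [ 393.9 -352.6] [ 395.2 -350.2]
   140 [ 392.9 -347.6] [ 396.1 -345.4]
   150 [ 392.2 -344.2] [ 396.7 -342.2]
50 [355.97463768 246.74275362] 345 [426.         232.73529412] 34
   119 [ 473.5 -260. ] [ 472.3 -261.1]
   134 [ 469.2 -258.9] [ 472.3 -257.4]
   144 [ 466.3 -258.2] [ 472.3 -254.9]
25 [366.375      157.04464286] 280 [428.7826087  262.86956522] 23
   116 [ 387.7 -266.1] [ 389.4 -266.3]
   131 [ 387.  -264.8] [ 390.4 -262.5]
   141 [ 386.5 -263.9] [ 391. -260.]
lampR [array([885., 419.]), array([812., 405.]), array([739., 392.])]
lampL [array([759., 413.]), array([712., 401.]), array([665., 388.])]
plate [array([695., 341.]), array([662., 343.]), array([628., 346.])]
jar [array([578., 533.]), array([569., 495.]), array([560., 458.])]
```

```bash
cat >> h.py <<'E'
SEAT={250:(474.8,-340),100:(393,-345.8),50:(469,-258.5),25:(387.5,-264)}
RXY={250:(598,377),100:(614,260),50:(480.5,439.5),25:(658,122)}
def pick(f):
    x,y=SEAT[f]; g=30+FL[f][1]; a=np.arctan2(y,x)
    ctrl.move_pose([x,y,310],down(a)); ctrl.command_gripper(FL[f][2]+34,20)
    ctrl.move_straight([x,y,g],velocity=150); ctrl.command_gripper(0,20); ctrl.hold(.1)
    F0=ctrl.get_state()["force"]; ctrl.move_straight([x,y,315],velocity=150)
    s=ctrl.get_state(); print("picked",f,"t",s["t"],"open",s["opening"],"dF",(np.array(s["force"])-F0).round(2),s["position"])
def look(f,a=None):
    x,y=RXY[f]; a=np.arctan2(y,x) if a is None else a
    ctrl.move_pose([x+100*np.sin(a),y-100*np.cos(a),315],down(a)); c,s=snap("wrist",f"look{f}")
    D,h,_=RING[f]; P,A,B=fit_solid(c,s,cork(c),project(c,[x,y,h],s)[0],[(D/2,0),(D/2,h)])
    print("ring",f,P.round(1),A,B,"prior",RXY[f],"t",s["t"]); return P,a
def place(f,P,a):
    z=RING[f][2]+FL[f][1]; ctrl.move_straight([*P,315],down(a),velocity=200)
    ctrl.move_straight([*P,z+25],velocity=150); ctrl.move_straight([*P,z+8],velocity=40); ctrl.hold(.2)
    F0=np.array(ctrl.get_state()["force"])
    for k in range(10):
        ctrl.move_straight([*P,z+7-1.5*k],velocity=25); s=ctrl.get_state(); d=np.array(s["force"])-F0
        if d[2]>1.2: break
    print("contact step",k,d.round(2),"z",s["position"],"nominal",z); return z+7-1.5*k
def release(f,P,z):
    ctrl.command_gripper(FL[f][2]+24); ctrl.move_straight([*P,310],velocity=150); print("t",ctrl.get_state()["t"])
E
python3 - <<'E'
from h import *
ctrl.move_straight([*SEAT[25],310],down(np.arctan2(SEAT[25][1],SEAT[25][0])-0.0) if False else None)
pick(25); P,a=look(25)
c,s=load("look25"); cv2.imwrite("pics/look25_b.png",c["frame"][:,:,::-1])
E
```

```text
picked 25 t 11.175 open 18.78253790609028 dF [ 0.29  1.1  -2.04] [ 387.04750988 -263.60167822  314.20957923]
ring 25 [656.8 121.1] 970.0 1076.3182588082273 prior (658, 122) t 12.6833
```

View pics/look25_b.png

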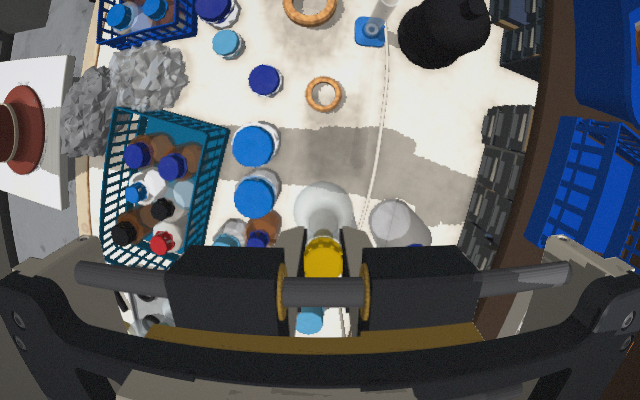

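```bash
python3 - <<'E'
from h import *
P=(657,121.3); a=np.arctan2(122,658)
z=place(25,P,a)
release(25,P,z)
s=ctrl.get_state(); print(s["force"])
c,s=snap("wrist","rel25"); b=c["frame"][:,:,::-1]
p=project(c,[*P,60],s)[0]; print(p)
cv2.imwrite("pics/rel25_b.png",b)
E
```

```text
contact step 4 [-0.36  0.13  2.48] z [657.36606915 121.49935343 104.10094163] nominal 102.6
t 18.9583
[0.05191708 0.06856319 0.59420615]
[324.67010515 170.33096777]
```

View pics/rel25_b.png

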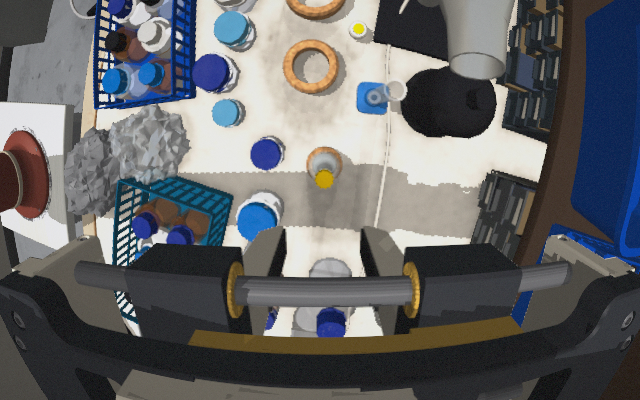

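```bash
cat >> h.py <<'E'
def job(f,a=None):
    pick(f); s=ctrl.get_state(); assert s["opening"]>FL[f][2]-4
    P,a=look(f,a); assert np.hypot(*(P-RXY[f]))<8
    z=place(f,P,a); release(f,P,z); c,s=snap("wrist",f"rel{f}"); return P
E
python3 - <<'E'
from h import *
job(50)
E
```

```text
picked 50 t 24.5583 open 21.478403879091744 dF [-0.28 -0.22 -0.6 ] [ 468.58097928 -258.09526495  314.0943022 ]
ring 50 [478.8 438.1] 1551.5 1687.711656131898 prior (480.5, 439.5) t 26.8083
contact step 5 [0.75 0.1  2.66] z [479.1791995  438.25945598 106.59421023] nominal 106.6
t 33.2917
```

View pics/rel50.png

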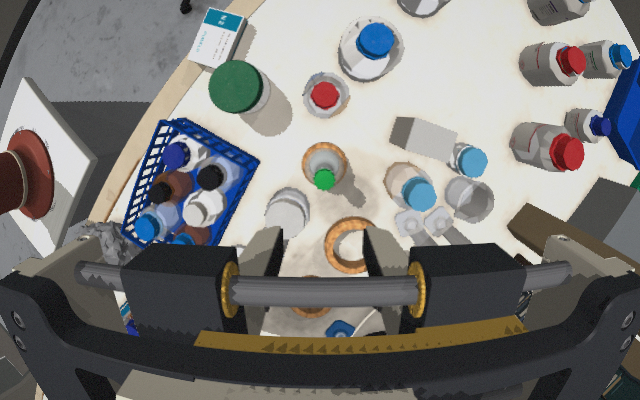

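```bash
python3 - <<'E'
from h import *
f=100
print(ctrl.solve_ik([614,260,120],down(1.2)))
pick(f); P,a=look(f); assert np.hypot(*(P-RXY[f]))<8
z=place(f,P,1.2); release(f,P,z); snap("wrist","rel100")
E
```

```text
[-0.55331912  0.76690511  0.21667919  1.50253257 -0.19268804  0.8931131
  0.92561025]
picked 100 t 40.05 open 25.710520829450942 dF [ 1.2  -0.09 -1.07] [ 392.79739963 -345.23657757  314.11042412]
ring 100 [611.7 257.6] 2294.5 2456.458552739001 prior (614, 260) t 42.1167
contact step 6 [-0.3   0.49  4.59] z [612.2394029  257.79203413 112.54086314] nominal 113.6
t 49.0667
```

View pics/rel100.png

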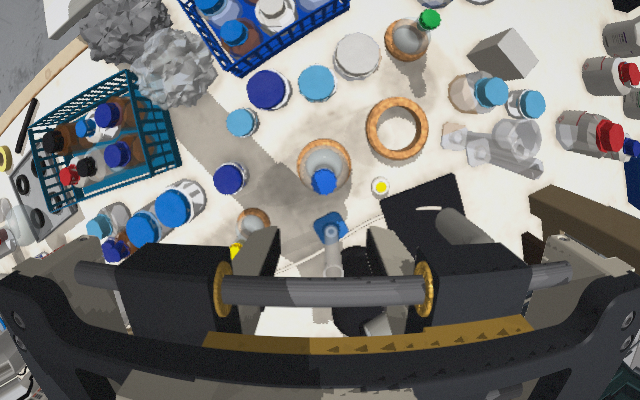

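```bash
python3 - <<'E'
from h import *
c,s=load("rel100"); P,A,B=fit_solid(c,s,cork(c),(398,97),[(46,0),(46,28)]); print(P,A,B)
P=np.array(P) if np.hypot(*(P-np.array([595.5,375.5])))<6 else np.array([596.,376.])
pick(250); assert ctrl.get_state()["opening"]>26
ctrl.move_pose([P[0]-40,P[1]-60,315],down(1.4))
z=place(250,P,1.4); release(250,P,z); snap("wrist","rel250")
E
```

```text
[595.53953795 375.15412482] 3070.0 3339.8274166127667
picked 250 t 55.1417 open 29.345055760971512 dF [ 0.7   0.01 -2.45] [ 474.61051437 -339.41562759  313.93721211]
contact step 6 [-0.07  0.82  2.38] z [595.81235909 375.33650622 120.70201705] nominal 122.3
t 63.8333
```

View pics/rel250.png

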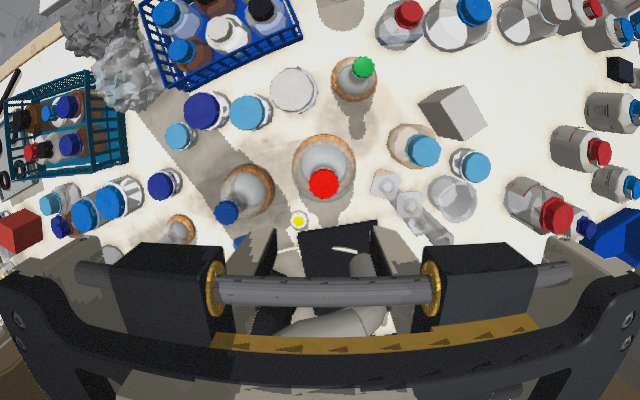

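```bash
python3 - <<'E'
from h import *
ctrl.move_pose([480,60,380],down(0.12))
c,s=snap("top","top2"); w=load("rel250")
R0={250:(595.5,375.2),100:(612,257.7),50:(479,438.2),25:(657,121.3)}
for f in FL:
    z=RING[f][2]+FL[f][0]-8; b,n=blob(c,f,project(c,[*R0[f],z])[0],9)
    print(f,"stopper",at_z(c,b,z)[0].round(1),n,"ring",R0[f])
    if f!=25:
        b,n=blob(w[0],f,project(w[0],[*R0[f],z],w[1])[0],20); print("   wrist",at_z(w[0],b,z,w[1])[0].round(1),n)
t=load("top1")[0]
q=[cv2.inRange(cv2.cvtColor(k["frame"],cv2.COLOR_RGB2HSV)[145:170,238:265],(95,100,60),(120,255,255)) for k in(t,c)]
print("foot",[cv2.moments(m,True)["m10"]/m.astype(bool).sum() for m in q],[cv2.moments(m,True)["m01"]/m.astype(bool).sum() for m in q])
cv2.imwrite("pics/top2_b.png",cv2.resize(c["frame"][140:270,150:310,::-1],None,fx=4,fy=4,interpolation=cv2.INTER_CUBIC))
sc,_=snap("scene","scene2"); print(ctrl.get_state()["t"])
E
```

```text
250 stopper [597.4 377.  134.3] 75 ring (595.5, 375.2)
   wrist [593.9 374.4 134.3] 702
100 stopper [613.  259.1 123.6] 45 ring (612, 257.7)
   wrist [610.3 256.5 123.6] 410
50 stopper [481.  440.3 115.6] 23 ring (479, 438.2)
   wrist [476.9 438.  115.6] 354
25 stopper [nan nan nan] 0 ring (657, 121.3)
foot [np.float64(13.821052631578947), np.float64(14.153846153846153)] [np.float64(15.0), np.float64(14.802197802197803)]
65.275h.py:54: RuntimeWarning: Mean of empty slice.
  y,x=np.nonzero(m); return np.array([x.mean(),y.mean()]),len(x)
  ret = ret.dtype.type(ret / rcount)
```

View pics/top2_b.png

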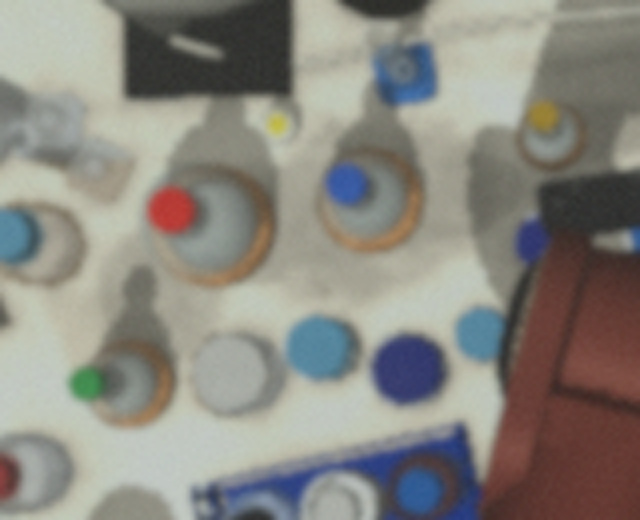

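View pics/scene2.png

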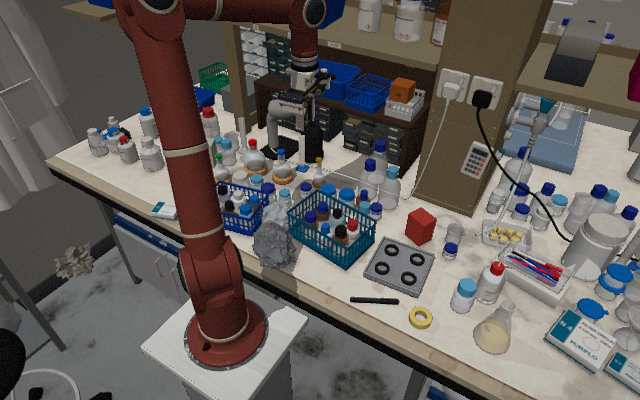

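All four flasks are upright on their rings, the tray is empty, and the cylinder foot has not moved. The yellow stopper, at (543,115) in the crop, is shaded by the arm, so its colour check came back empty.

```bash
python3 - <<'E'
from station import ctrl
ctrl.hold(.3); print(ctrl.close_job())
E
```

```text
the job is handed in; nothing more can be done
None
```

I moved all four flasks from the tray to the cork rings of their own size, smallest first, lowering each slowly until the wrist felt contact before letting go. I handed the job in at about 65.6 s, with the arm clear of everything.

- **Seating:** contact came within 2 mm of the expected seated height each time. In the last pictures all four stand upright and the tray is empty. The stoppers of the three larger flasks are within 3 mm of their ring centres in both cameras. The top and wrist cameras differ from each other by 3–5 mm, which is roughly the calibration error.
- **Smallest flask:** the final colour check on its yellow stopper found nothing because the arm shaded it. I confirmed by eye that it stands on its ring, in both the release picture and the final ones.
- **Measuring cylinder:** its foot moved less than 0.4 pixel (about 1 mm) between the first and last top pictures, which is within the noise.

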